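# Seat a bayonet lens cell on the inspection camera and hold it home

### The arm

A 6-joint arm with a two-finger parallel gripper is mounted at the origin on a cart in front of the work surface, level with it; the furniture and walls round the work are solid. World frame = base frame: x ahead of the robot, y to its left, z up, the work surface at z = 0. Lengths are in m, angles in degrees, forces in N, time in s.
With the tool pointing down it reaches from about 0.35 to 1 m from the base axis. Payload 7.1 kg.
Tool frame: the origin (TCP) lies on the centre line of the jaws, within the pads' length; the fingertips stand 22 mm ahead of it and the grasp point (between the pads) lies 3 mm ahead of it; z points along the fingers, y is the line along which they close (so a half turn about z gives the same grasp; the last joint's range is limited). The gripper opens to 85 mm and grips with 20 to 120 N. Pads are 22 mm wide; open, the fingers measure 114 mm over their backs; the gripper's body (76 mm by 85 mm) begins 54 mm behind the grasp point. The pads swing forward as they close: fully open they stand 13 mm farther back than shut.
Start: joints at [-75.229, 24.242, 93.386, -0, 62.372, -1.089], TCP at [0.171, -0.601, 0.253] pointing down, gripper open.
Joint ranges: [-172.04, 172.04], [-51.8, 120.97], [4.93, 147.93], [-75.15, 255.16], [6.16, 154.13], [-145.62, 145.62]. Speed limits (degrees/s): [136.94, 136.94, 172.46, 180, 180, 180].

### API

Orientations are given as a 3x3 rotation matrix whose columns are the frame's x, y, z axes.
In Python, from rig import * gives the robot as it stands.
- The arm moves only by the tool step_arm, never from a script. Its argument "motion" is one flat list of numbers, 7 for each row, row after row: the shift along the world's x, y, z in cm, then the turn, a rotation vector about the world's x, y, z in degrees, then the finger opening in cm, from 0 to 8.54. In form: [tx, ty, tz, rx, ry, rz, claw, tx, ty, tz, rx, ry, rz, claw, ...]. A call has 1 to 8 rows; each row is the pose to reach, as a shift and turn from the pose commanded when the call began; what a row does not reach only later rows make up. A row lasts 1/10 s, in which the tool goes at most 50 mm and 8.59 degrees, less where a joint would pass 70% of its speed; a pose out of reach is approached as far as the arm can. A call with a gripper value outside its range is refused whole. The fingers move at their own pace and stop on an object; "squeeze" is the grip in N (left out, the last holds). Time passes only in rows, so rows that repeat a pose let the fingers close. It gives the time, the measured TCP pose, the force, the opening and the grip force at its end, in the units of the state.
- observe(): the state, without advancing time (a new reading comes with each control period).
- camera(name): name is "scene" or "top"; returns (picture, depth): 384x512x3 uint8, red, green, blue; 384x512 float32, m along the optical axis (not along the pixel's ray), 0 where there is no reading.
- calibration(name): a dict with "intrinsics" (3x3 intrinsics, pixels), "cam_to_world" (4x4, takes a point from camera to world coordinates). Camera axes: x right, y up, looking along -z (the intrinsics and any distortion apply to the point x, -y, -z); pixel columns grow to the right and rows downward; lengths in m; the calibration is good to about 2 mm. A picture is of the moment at which its call begins. calibration takes no time and is no camera call.
- close_job(): hands the job in; it is judged then, once.
Trained networks look in the newest picture that a camera, given by its name, has taken for a name from the list of things; names that differ only in an ending like _2 or _b are one class to them, and where a whole thing is asked for, a point or a joint stands for the part that bears it (a point fixed in the world has none). Each returns a list of dicts, best first, with "score" (0 to 1); they miss things now and then, are a little off and sometimes report something else, mostly with a low value. They report only what shows in the picture. A call takes as long as a camera call.
- regions_of(camera, name): "pixels" (384x512 bool, what is visible of it) and "pixel" ([column, row] in pixels, amid what is visible of it).
The state is a dict: "t": time; "joint_positions": joint angles; "joint_velocities": joint speeds; "joint_efforts": joint torques, N m; "tool_pos": TCP position; "eef_rot": TCP orientation; "force": force on the tool from outside, world axes, zero at the start; "ft_torque": the same for the moment, N m; "finger_gap": finger opening in m; "grip_force": force on a finger pad.
Only numpy, scipy, OpenCV 4.12 (cv2) and the standard library are available. Lean on these libraries where they do the work, as an engineer would, in place of code of your own. Each camera call takes 0.05 s, during which the arm holds its last target. There are 200 camera calls.

### The job

Put the knurled black lens cell, right way up as it stands, onto the upward-facing lens mount of the grey inspection camera, turn it to and fro with light downward pressure until its hidden keyways drop over the mount's pins, and push it fully home against the mount's spring, skirt flat on the steel flange. Finish while still holding it there with the gripper, pressed home, because it springs up if you let go. Do not shift or knock over the things standing around.

Things in the scene. Friction and masses are not known exactly. Their poses are not given: they have to be found in the camera images.
- collar_centre (a point): lens cell: a loose, round, black knurled collar with a blue line and a glass lens on top, 52 mm in diameter, 44 mm tall, 0.08 to 0.15 kg, standing upright on the table. This point is on its axis half-way up, 22 mm above its bottom edge; z is up the axis. It is round: grip it across its 52 mm from any side, at the knurl (solid from 18 to 44 mm above the bottom edge).
- collar_foot (a point): centre of the lens cell's open bottom edge, z up the axis. The cell's lowest 18 mm are a hollow skirt, bore 32 mm across, with four hidden keyways inside, 90 degrees apart, 9 mm wide, over the skirt's full depth. The angle at which they meet the mount's pins differs each time and is not given by any reading: feel for it by turning; it recurs every 90 degrees.
- mount_seat (a point): centre of the top face of the steel flange (68 mm across, 46 mm above the table) on the grey inspection camera (89x88x46 mm, fixed, lying on its back, mount facing up). z is up. The cell is home when its bottom edge lies on this face (collar_centre 22 mm above it). The cell meets the spring plunger when its bottom edge is still 6 mm above this face.
- spigot_top (a point): centre of the top of the spigot that rises 15 mm above the flange face: 30 mm across, top edge chamfered. Four round pins, 4 mm thick, 90 degrees apart, stick out of its side to 20.5 mm from the axis, tops 10 mm above the flange. A cell out of step rests on them, bottom edge 10 mm above the flange; within about 0.1 rad of the right angle it drops between them when pressed lightly (if it binds, turn a little).
- plunger (a joint): brass spring plunger, 13 mm across, on the spigot's axis, its top 24 mm above the flange face when free. Reads 0 m when free, about 0.006 m when the cell is fully home; it pushes the cell up with about 3 N at first and 6.6 N when home, so the cell rises off its seat if let go.
- jar_1: bystander: empty clear glass jar, 66 mm across, 88 mm tall; origin at the centre of its underside; leave it where it is
- multimeter: bystander: yellow and black hand multimeter lying flat, 138x70x39 mm; origin at the centre of its underside; leave it where it is
- cleaner_bottle: bystander: small white bottle with a red nozzle, 40 mm across, 96 mm tall; origin at the centre of its underside; leave it where it is
- solder_spool: bystander: spool of solder with dark flanges, about 80x69x47 mm, standing upright; origin at the centre of its underside; leave it where it is
- flux_tin: bystander: flat round tin with a red lid, 53 mm across, 22 mm tall; origin at the centre of its underside; leave it where it is
- tape_roll: bystander: roll of pale masking tape lying flat, 98 mm across, 48 mm tall; origin at the centre of its underside; leave it where it is

How it is judged:
By the outcome, as a careful person would: the job done as asked, in the order asked, and still so for the second after the job is handed in, while the arm keeps its last pose, push and grip.
It also fails if it takes over 58 s, if anything falls off the work surface, if the arm or the gripper's body presses on something with over 40 N, if the wrist force passes 120 N, or if a joint passes its speed limit or range.

## Working session

There is one attempt and no reset: what is moved stays moved. The work goes in short steps, Python scripts to look and compute and a tool call to move; the robot and the scene stay as the last step left them, time stands still between calls to the robot, and variables do not carry over. Pictures are saved under pics/ and viewed, at most 10 in all, crops included, and the job is handed in when it is done.

Besides the shell and the picture viewer there is one more tool, called after "Call:" in YAML: its name, and indented under it one key for each argument. step_arm: Moves the arm, as the interface text tells. Its arguments: {"type":"object","properties":{"motion":{"type":"array"},"squeeze":{"type":"number"}},"required":["motion"]}

```bash
mkdir -p pics; ls; cat > h.py <<'E'
from rig import *
import numpy as np, cv2
def pts(cam,d,mask):
    c=calibration(cam);K=np.array(c["intrinsics"]);T=np.array(c["cam_to_world"])
    v,u=np.nonzero(mask&(d>0));z=d[v,u]
    p=np.stack([(u-K[0,2])/K[0,0]*z,-(v-K[1,2])/K[1,1]*z,-z,np.ones_like(z)])
    return (T@p)[:3].T
E
python3 - <<'E'
from h import *
print(observe())
ims=[]
for cam in ["scene","top"]:
    im,d=camera(cam); np.save(f"pics/{cam}_d.npy",d)
    cv2.imwrite(f"pics/{cam}1.png",im[:,:,::-1])
    c=calibration(cam);print({k:(np.round(v,3).tolist() if not isinstance(v,str) else v) for k,v in c.items()})
    for n in ["collar_centre","mount_seat","plunger","jar_1","multimeter","cleaner_bottle","solder_spool","flux_tin","tape_roll"]:
        for r in regions_of(cam,n)[:2]:
            p=pts(cam,d,r["pixels"])
            if len(p): print(cam,n,round(r["score"],2),np.round(r["pixel"]),len(p),"med",np.median(p,0).round(3),"lo",np.percentile(p,3,axis=0).round(3),"hi",np.percentile(p,97,axis=0).round(3))
E
```

```text
pics
{'t': 0.0, 'joint_positions': array([-7.52296260e+01,  2.42839265e+01,  9.34322759e+01, -1.15890616e-03,
        6.23743411e+01, -1.08741949e+00]), 'joint_velocities': array([ 0.06286631, -0.0461345 , -0.05581024, -0.07418165,  0.00837459,
       -0.03284434]), 'joint_efforts': array([ 2.74215845e-04, -5.57381344e+01, -2.81746602e+01, -6.78996093e-05,
        7.31893204e-03,  5.08996024e-06]), 'tool_pos': array([ 0.17067934, -0.60069353,  0.2525454 ]), 'eef_rot': array([[ 9.61940294e-01,  2.73259389e-01, -4.20214375e-04],
       [ 2.73259712e-01, -9.61939088e-01,  1.52349136e-03],
       [ 1.20876847e-05, -1.58033538e-03, -9.99998751e-01]]), 'force': array([-0.2388169 ,  0.51473783,  0.34657864]), 'ft_torque': array([-0.01030503,  0.05181372,  0.02826926]), 'grip_force': 0.0, 'finger_gap': 0.0856777807833285}
{'intrinsics': [[416.92, 0.0, 254.188], [0.0, 416.92, 185.626], [0.0, 0.0, 1.0]], 'cam_to_world': [[-0.66, 0.346, -0.667, -0.204], [-0.751, -0.275, 0.601, 0.671], [0.024, 0.897, 0.441, 0.578], [0.0, 0.0, 0.0, 1.0]]}
scene collar_centre 0.71 [211. 246.] 556 med [0.448 0.213 
[... 1678 characters left out ...]
9  0.003] hi [ 0.423 -0.136  0.088]
top multimeter 0.76 [389. 242.] 1399 med [ 0.411 -0.342  0.028] lo [ 0.348 -0.382  0.01 ] hi [ 0.474 -0.306  0.033]
top cleaner_bottle 0.48 [358. 212.] 205 med [ 0.502 -0.252  0.061] lo [ 0.488 -0.267  0.018] hi [ 0.52  -0.241  0.09 ]
top solder_spool 0.64 [250. 165.] 358 med [0.633 0.037 0.045] lo [0.612 0.013 0.001] hi [0.659 0.06  0.049]
top flux_tin 0.73 [329. 252.] 598 med [ 0.394 -0.173  0.037] lo [ 0.365 -0.198  0.003] hi [ 0.424 -0.136  0.088]
top flux_tin 0.64 [254. 132.] 277 med [0.736 0.025 0.021] lo [0.714 0.002 0.007] hi [0.76  0.046 0.024]
top tape_roll 0.62 [123. 176.] 888 med [0.598 0.365 0.045] lo [0.552 0.316 0.001] hi [0.643 0.407 0.05 ]
```

```bash
python3 - <<'E'
import cv2,numpy as np
a=cv2.imread("pics/top1.png")[90:290,90:430];b=cv2.imread("pics/scene1.png")[120:320,70:410]
cv2.imwrite("pics/both.png",cv2.resize(np.vstack([a,b]),None,fx=1.5,fy=1.5,interpolation=cv2.INTER_CUBIC))
E
python3 - <<'E'
from h import *
for cam in ["top","scene"]:
    d=np.load(f"pics/{cam}_d.npy"); P=pts(cam,d,np.ones(d.shape,bool))
    def near(c,r,lo,hi):
        return P[(np.hypot(P[:,0]-c[0],P[:,1]-c[1])<r)&(P[:,2]>lo)&(P[:,2]<hi)]
    q=near((.46,.203),.045,.042,.05)
    print(cam,"collar top",len(q),cv2.minEnclosingCircle(q[:,:2].astype(np.float32)),q[:,2].mean(),q[:,:2].mean(0))
    for lo,hi in[(.057,.064),(.064,.075)]:
        q=near((.53,-.02),.06,lo,hi)
        if len(q): print(cam,"spigot",lo,len(q),cv2.minEnclosingCircle(q[:,:2].astype(np.float32)),np.median(q,0),q.mean(0))
    q=near((.53,-.02),.07,.04,.052)
    if len(q):print(cam,"flange",len(q),q.min(0),q.max(0),cv2.minAreaRect(q[:,:2].astype(np.float32)))
E
```

```text
top collar top 195 ((0.4624170660972595, 0.20364736020565033), 0.025641482323408127) 0.0439501308842114 [0.46194296 0.20395224]
top spigot 0.057 76 ((0.5346115827560425, -0.02225622534751892), 0.01650269702076912) [ 0.53455353 -0.02249155  0.06063682] [ 0.53453099 -0.02349135  0.0604831 ]
top spigot 0.064 20 ((0.5373282432556152, -0.02352800965309143), 0.007617328315973282) [ 0.53626565 -0.02346326  0.06999251] [ 0.53592431 -0.02361178  0.06999296]
top flange 527 [ 0.48884881 -0.07798038  0.04000685] [0.58203158 0.02249478 0.05196478] ((0.538777232170105, -0.034669242799282074), (0.07987760752439499, 0.09986188262701035), 19.801586151123047)
scene collar top 226 ((0.45999765396118164, 0.20490902662277222), 0.027587732300162315) 0.044405258423028934 [0.46062494 0.20459752]
scene spigot 0.057 47 ((0.5310549736022949, -0.022207051515579224), 0.018965493887662888) [ 0.52691235 -0.01934162  0.06089584] [ 0.52866876 -0.01999057  0.06061434]
scene spigot 0.064 22 ((0.5331272482872009, -0.018389325588941574), 0.010584418661892414) [ 0.53163713 -0.02088438  0.06945902] [ 0.53252614 -0.02102654  0.06865987]
scene flange 343 [ 0.48530799 -0.07836625  0.04003726] [0.58317331 0.02385027 0.05176141] ((0.5362867712974548, -0.03415544331073761), (0.08372849971055984, 0.10250861197710037), 20.650508880615234)
```

View pics/both.png

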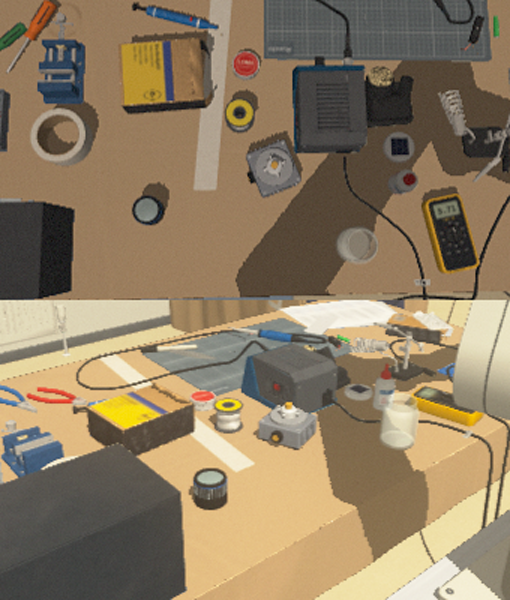

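```bash
python3 - <<'E'
from h import *
d=np.load("pics/top_d.npy"); P=pts("top",d,np.ones(d.shape,bool))
for n,c in [("mount",(.534,-.0225)),("collar",(.462,.204))]:
    r=np.hypot(P[:,0]-c[0],P[:,1]-c[1])
    for h in (.08,.11,.14):
        q=P[(P[:,2]>h)&(P[:,2]<.5)];rr=np.hypot(q[:,0]-c[0],q[:,1]-c[1]);i=np.argsort(rr)[:3];print(n,h,rr[i].round(3),q[i].round(3).tolist())
for nm,m in [("station",(P[:,0]>.55)&(P[:,0]<.72)&(P[:,1]<-.06)&(P[:,1]>-.22)),("box",(P[:,0]<.5)&(P[:,1]>.3))]:
    q=P[m];print(nm,np.percentile(q[:,2],[50,90,99]).round(3))
m=[]
for cam,(u,v) in [("top",(272,202)),("scene",(263,200)),("top",(189,230))]:
    im=cv2.imread(f"pics/{cam}1.png");m.append(cv2.resize(im[v-24:v+24,u-24:u+24],(384,384),interpolation=cv2.INTER_CUBIC))
cv2.imwrite("pics/zoom.png",cv2.resize(np.hstack(m[:2]),None,fx=1,fy=1))
E
```

```text
mount 0.08 [0.057 0.058 0.059] [[0.567, -0.069, 0.086], [0.57, -0.069, 0.088], [0.567, -0.072, 0.086]]
mount 0.11 [0.359 0.359 0.359] [[0.176, -0.044, 0.345], [0.175, -0.042, 0.338], [0.176, -0.043, 0.343]]
mount 0.14 [0.359 0.359 0.359] [[0.176, -0.044, 0.345], [0.175, -0.042, 0.338], [0.176, -0.043, 0.343]]
collar 0.08 [0.139 0.139 0.14 ] [[0.463, 0.343, 0.1], [0.457, 0.343, 0.151], [0.467, 0.343, 0.151]]
collar 0.11 [0.139 0.14  0.14 ] [[0.457, 0.343, 0.151], [0.467, 0.343, 0.151], [0.462, 0.344, 0.125]]
collar 0.14 [0.139 0.14  0.14 ] [[0.457, 0.343, 0.151], [0.467, 0.343, 0.151], [0.46, 0.344, 0.143]]
station [0.095 0.1   0.102]
box [-0.596  0.153  0.155]
```

View pics/zoom.png

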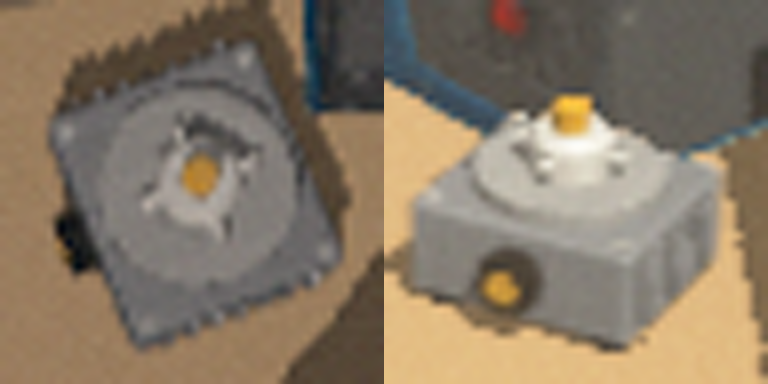

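```bash
cat >> h.py <<'E'
def ray(cam,u,v,z):
    c=calibration(cam);K=np.array(c["intrinsics"]);T=np.array(c["cam_to_world"])
    r=T[:3,:3]@np.array([(u-K[0,2])/K[0,0],-(v-K[1,2])/K[1,1],-1]);o=T[:3,3]
    return (o+r*(z-o[2])/r[2]).round(4)
E
python3 - <<'E'
from h import *
print("flange top",ray("top",272.75-.5,201.25-.5,.046),"plunger top",ray("top",272.75,199.6,.07))
print("plunger scene",ray("scene",262.1,188.4,.07), "flange scene",ray("scene",262.1,197,.046))
im=cv2.imread("pics/top1.png");g=cv2.cvtColor(im,cv2.COLOR_BGR2GRAY)
r=regions_of  # collar from mask
for cam in["top","scene"]:
    camera(cam);R=regions_of(cam,"collar_centre")[0]["pixels"];v,u=np.nonzero(R);print(cam,u.min(),u.max(),v.min(),v.max(),u.mean(),v.mean())
    if cam=="top":
        print(ray("top",u.mean(),v.mean(),.035))
E
```

```text
flange top [ 0.5351 -0.0239  0.046 ] plunger top [ 0.5344 -0.024   0.07  ]
plunger scene [ 0.5372 -0.0259  0.07  ] flange scene [ 0.5332 -0.0234  0.046 ]
top 178 198 220 239 187.96941896024464 229.33639143730886
[0.4624 0.2038 0.035 ]
scene 199 221 232 259 210.08695652173913 245.80978260869566
```

Call:
step_arm:
  motion: [3, 5, 0, 0, 0, 8, 8.5, 6, 9.5, 0, 0, 0, 16, 8.5, 9, 14, 0, 0, 0, 24, 8.5, 12, 18.5, 0, 0, 0, 32, 8.5, 15, 23, 0, 0, 0, 40, 8.5, 18, 27.5, 0, 0, 0, 48, 8.5, 20, 32, 0, 0, 0, 56, 8.5, 22, 37, 0, 0, 0, 64, 8.5]

```text
t: 2.0
tool_pos: [0.3792, -0.2584, 0.2537]
eef_rot: [[0.171, 0.985, 0.001], [0.985, -0.171, -0.001], [-0.0, 0.001, -1.0]]
force: [1.2, -1.1, 0.2]
finger_gap: 0.085
grip_force: 0.0
```

Call:
step_arm:
  motion: [1, 5, 0, 0, 0, 5, 8.5, 2, 10, 0, 0, 0, 10, 8.5, 3, 14.9, 0, 0, 0, 15, 8.5, 4, 19.8, 0, 0, 0, 20, 8.5, 5, 24.7, 0, 0, 0, 25, 8.5, 6, 29.5, 0, 0, 0, 30, 8.5, 7, 34, 0, 0, 0, 35, 8.5, 7.1, 38.5, 0, 0, 0, 36, 8.5]

```text
t: 2.8
tool_pos: [0.4501, 0.1274, 0.2538]
eef_rot: [[-0.439, 0.898, 0.002], [0.898, 0.439, 0.0], [-0.0, 0.002, -1.0]]
force: [0.2, -0.1, 0.6]
finger_gap: 0.0852
grip_force: 0.0
```

Call:
step_arm:
  motion: [0, 3.5, -2, 0, 0, 0, 8.5, 0, 4.9, -6, 0, 0, 0, 8.5, 0, 4.9, -10.5, 0, 0, 0, 8.5, 0, 4.9, -15, 0, 0, 0, 8.5, 0, 4.9, -15, 0, 0, 0, 8.5, 0, 4.9, -15, 0, 0, 0, 8.5]

```text
t: 3.4
tool_pos: [0.449, 0.1739, 0.1034]
eef_rot: [[-0.436, 0.9, -0.002], [0.9, 0.436, -0.001], [0.0, -0.002, -1.0]]
force: [0.3, 0.1, 0.8]
finger_gap: 0.0848
grip_force: 0.0
```

```bash
python3 - <<'E'
from h import *
o=observe();print(o["joint_positions"].round(1),o["tool_pos"].round(4),o["force"].round(1))
a,_=camera("top");b,_=camera("scene")
f=lambda im,u,v:cv2.resize(im[v-40:v+40,u-40:u+40,::-1],(384,384),interpolation=cv2.INTER_CUBIC)
cv2.imwrite("pics/pre.png",np.hstack([f(a,188,229),f(b,211,235)]))
E
```

```text
[ 19.8  26.5 116.4  -0.   37.2  -6.1] [0.449  0.1739 0.1034] [0.3 0.1 0.8]
```

View pics/pre.png

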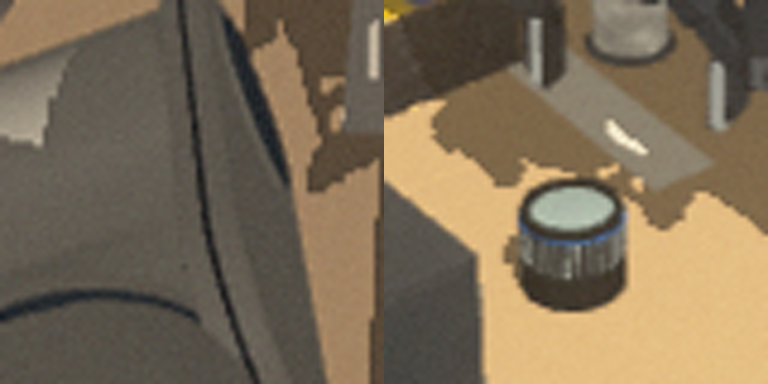

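Call:
step_arm:
  motion: [1.3, 3, 0, 0, 0, 0, 8.5, 1.3, 3, -2, 0, 0, 0, 8.5, 1.3, 3, -5, 0, 0, 0, 8.5, 1.3, 3, -7, 0, 0, 0, 8.5, 1.3, 3, -7, 0, 0, 0, 5, 1.3, 3, -7, 0, 0, 0, 5, 1.3, 3, -7, 0, 0, 0, 5, 1.3, 3, -7, 0, 0, 0, 5]
  squeeze: 20

```text
t: 4.3
tool_pos: [0.4637, 0.2045, 0.0357]
eef_rot: [[-0.436, 0.9, 0.004], [0.9, 0.436, 0.001], [-0.0, 0.004, -1.0]]
force: [-1.4, -1.3, 8.4]
finger_gap: 0.051
grip_force: 20.8
```

Call:
step_arm:
  motion: [0, 0, 0, 0, 0, 0, 8, 0, 0, 0, 0, 0, 0, 8, 0, 0, 0, 0, 0, -8, 8, 0, 0, 0, 0, 0, -16, 8, 0, 0, 0, 0, 0, -24, 8, 0, 0, 0, 0, 0, -32, 8, 0, 0, 0, 0, 0, -40, 8, 0, 0, 0, 0, 0, -48, 8]

```text
t: 5.1
tool_pos: [0.4624, 0.2041, 0.0337]
eef_rot: [[0.382, 0.924, 0.001], [0.924, -0.382, 0.0], [0.0, 0.0, -1.0]]
force: [-0.2, -0.9, -0.7]
finger_gap: 0.0804
grip_force: 0.0
```

Call:
step_arm:
  motion: [0, 0, 0, 0, 0, -8, 8, 0, 0, 0, 0, 0, -16, 8, 0, 0, 0, 0, 0, -24, 8, 0, 0, 0, 0, 0, -32, 8, 0, 0, 0, 0, 0, -40, 5, 0, 0, 0, 0, 0, -42, 5, 0, 0, 0, 0, 0, -42, 5, 0, 0, 0, 0, 0, -42, 5]
  squeeze: 30

```text
t: 5.9
tool_pos: [0.4625, 0.2041, 0.0339]
eef_rot: [[0.9, 0.437, 0.001], [0.437, -0.9, 0.0], [0.001, 0.0, -1.0]]
force: [-0.3, 0.6, 6.0]
finger_gap: 0.0511
grip_force: 31.1
```

```bash
python3 - <<'E'
from h import *
o=observe();print(o["joint_positions"].round(1),o["tool_pos"].round(4),o["force"].round(1),o["ft_torque"].round(2),o["finger_gap"],o["grip_force"])
E
```

```text
[ 22.5  35.5 114.1   0.   30.3  86.6] [0.4625 0.2041 0.0339] [-0.3  0.6  6. ] [-0.08  0.11 -0.06] 0.05113521771548116 31.146106123924255
```

Call:
step_arm:
  motion: [0, 0, 2, 0, 0, 0, 4, 0, 0, 6, 0, 0, 0, 4, 0.5, -2, 10, 0, 0, 0, 4, 2, -6, 12, 0, 0, 0, 4, 3.5, -10.5, 12, 0, 0, 0, 4, 5, -15, 12, 0, 0, 0, 4, 6.5, -19.5, 12, 0, 0, 0, 4, 7.2, -22.8, 12, 0, 0, 0, 4]
  squeeze: 50

```text
t: 6.7
tool_pos: [0.5351, -0.0266, 0.1536]
eef_rot: [[0.9, 0.436, 0.001], [0.436, -0.9, -0.0], [0.001, 0.001, -1.0]]
force: [-0.6, 0.1, -0.5]
finger_gap: 0.0511
grip_force: 52.5
```

Call:
step_arm:
  motion: [0, 0, -1.5, 0, 0, 0, 4, 0, 0, -3, 0, 0, 0, 4, 0, 0, -3, 0, 0, 0, 4, 0, 0, -3, 0, 0, 0, 4]

```text
t: 7.1
tool_pos: [0.5339, -0.0239, 0.1232]
eef_rot: [[0.9, 0.437, -0.001], [0.437, -0.9, 0.0], [-0.001, -0.0, -1.0]]
force: [0.1, -0.4, -0.3]
finger_gap: 0.0506
grip_force: 52.6
```

```bash
python3 - <<'E'
from h import *
o=observe();print(o["joint_positions"].round(1),o["tool_pos"].round(4),o["force"].round(1),o["ft_torque"].round(2),o["finger_gap"],o["grip_force"])
b,_=camera("scene");a,_=camera("top")
f=lambda im,u,v:cv2.resize(im[v-40:v+40,u-40:u+40,::-1],(384,384),interpolation=cv2.INTER_CUBIC)
cv2.imwrite("pics/over.png",np.hstack([f(a,272,202),f(b,263,185)]))
E
```

```text
[ -3.8  27.7 109.5  -0.   42.8  60.3] [ 0.5339 -0.0239  0.1232] [ 0.1 -0.4 -0.3] [ 0.03  0.03 -0.02] 0.05062807550221454 52.58400334846115
```

View pics/over.png

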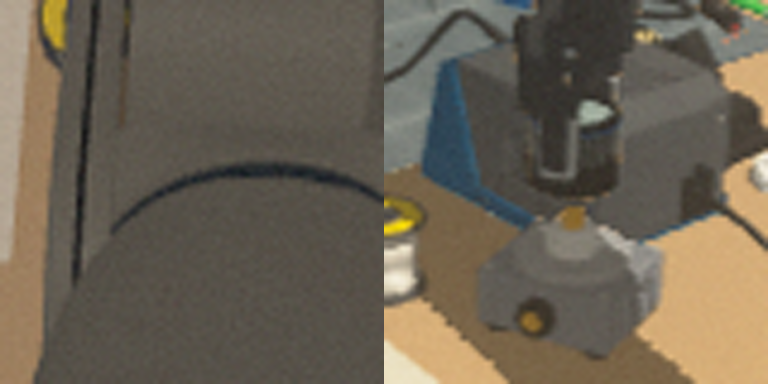

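Call:
step_arm:
  motion: [0.05, 0, -1.2, 0, 0, 0, 4, 0.05, 0, -2.4, 0, 0, 0, 4, 0.05, 0, -2.7, 0, 0, 0, 4, 0.05, 0, -2.85, 0, 0, 0, 4, 0.05, 0, -3.0, 0, 0, 0, 4, 0.05, 0, -3.0, 0, 0, 0, 4]

```text
t: 7.8
tool_pos: [0.5347, -0.024, 0.0932]
eef_rot: [[0.9, 0.436, -0.0], [0.436, -0.9, -0.0], [-0.0, -0.0, -1.0]]
force: [0.2, 0.4, -1.4]
finger_gap: 0.0508
grip_force: 52.6
```

Call:
step_arm:
  motion: [0, 0, -0.2, 0, 0, 0, 4, 0, 0, -0.35, 0, 0, 0, 4, 0, 0, -0.45, 0, 0, 0, 4, 0, 0, -0.45, 0, 0, 0, 4]

```text
t: 8.2
tool_pos: [0.535, -0.024, 0.0897]
eef_rot: [[0.9, 0.436, 0.001], [0.436, -0.9, 0.0], [0.001, 0.0, -1.0]]
force: [-2.8, 0.1, 9.1]
finger_gap: 0.0509
grip_force: 54.0
```

Call:
step_arm:
  motion: [0.0, 0, -0.03, 0, 0, 4, 4, 0.0, 0, -0.03, 0, 0, 8, 4, 0, 0, -0.03, 0, 0, 12, 4, 0, 0, -0.03, 0, 0, 15, 4]

```text
t: 8.6
tool_pos: [0.5353, -0.024, 0.0897]
eef_rot: [[0.755, 0.656, 0.002], [0.656, -0.755, 0.0], [0.001, 0.001, -1.0]]
force: [-2.4, 0.7, 10.7]
finger_gap: 0.0509
grip_force: 53.8
```

Call:
step_arm:
  motion: [0.0, 0, 0, 0, 0, 4, 4, 0.0, 0, 0, 0, 0, 8, 4, 0, 0, 0, 0, 0, 12, 4, 0, 0, 0, 0, 0, 15, 4]

```text
t: 9.0
tool_pos: [0.5353, -0.024, 0.0896]
eef_rot: [[0.559, 0.829, 0.001], [0.829, -0.559, -0.0], [0.001, 0.001, -1.0]]
force: [-2.6, -0.2, 9.1]
finger_gap: 0.0507
grip_force: 53.8
```

```bash
python3 - <<'E'
from h import *
o=observe();print(o["joint_positions"].round(1),o["tool_pos"].round(4),o["force"].round(1),o["ft_torque"].round(2),o["finger_gap"],o["grip_force"])
E
```

```text
[ -3.8  31.1 110.    0.   38.8  30.2] [ 0.5353 -0.024   0.0896] [-2.6 -0.2  9.1] [-0.02  0.41 -0.1 ] 0.05066515775507536 53.791113376366866
```

Call:
step_arm:
  motion: [-0.03, 0, 0, 0, 0, 4, 4, -0.03, 0, 0, 0, 0, 8, 4, -0.03, 0, 0, 0, 0, 12, 4, -0.03, 0, 0, 0, 0, 15, 4]

```text
t: 9.4
tool_pos: [0.5346, -0.024, 0.0889]
eef_rot: [[0.325, 0.946, 0.001], [0.946, -0.325, -0.0], [0.0, 0.001, -1.0]]
force: [-0.4, -0.5, -0.4]
finger_gap: 0.0509
grip_force: 53.0
```

Call:
step_arm:
  motion: [0.0, 0, 0, 0, 0, 4, 4, 0.0, 0, 0, 0, 0, 8, 4, 0, 0, 0, 0, 0, 12, 4, 0, 0, 0, 0, 0, 15, 4]

```text
t: 9.8
tool_pos: [0.5349, -0.0245, 0.0888]
eef_rot: [[0.069, 0.998, 0.001], [0.998, -0.069, -0.001], [-0.001, 0.001, -1.0]]
force: [-0.3, -5.8, 3.5]
finger_gap: 0.0508
grip_force: 53.0
```

```bash
python3 - <<'E'
from h import *
o=observe();print(o["joint_positions"].round(1),o["tool_pos"].round(4),o["force"].round(1),o["ft_torque"].round(2),o["finger_gap"],o["grip_force"])
E
```

```text
[-3.90e+00  3.12e+01  1.10e+02 -1.00e-01  3.87e+01  2.00e-01] [ 0.5349 -0.0245  0.0888] [-0.3 -5.8  3.5] [-0.97 -0.09 -0.11] 0.05078787922020642 53.00747825893836
```

Call:
step_arm:
  motion: [0, 0, 0, 0, 0, -6, 4, 0, 0, 0, 0, 0, -12, 4, 0, 0, 0, 0, 0, -16, 4, 0, 0, -0.1, 0, 0, -16, 4, 0, 0, -0.2, 0, 0, -16, 4, 0, 0, -0.2, 0, 0, -16, 4]

```text
t: 10.4
tool_pos: [0.5349, -0.0247, 0.0867]
eef_rot: [[0.342, 0.94, 0.001], [0.94, -0.342, -0.001], [-0.001, 0.002, -1.0]]
force: [1.1, -5.7, -0.4]
finger_gap: 0.0507
grip_force: 52.9
```

```bash
python3 - <<'E'
from h import *
o=observe();print(o["joint_positions"].round(1),o["tool_pos"].round(4),o["force"].round(1),o["ft_torque"].round(2),o["finger_gap"],o["grip_force"])
E
```

```text
[-3.900e+00  3.140e+01  1.101e+02 -1.000e-01  3.850e+01  1.620e+01] [ 0.5349 -0.0247  0.0867] [ 1.1 -5.7 -0.4] [-1.07 -0.2   0.19] 0.05071745665147529 52.912404032535356
```

Call:
step_arm:
  motion: [0, -0.06, 0, 0, 0, 3, 4, 0, -0.06, -0.1, 0, 0, 3, 4, 0, -0.06, -0.2, 0, 0, 3, 4, 0, -0.06, -0.3, 0, 0, 3, 4, 0, -0.06, -0.3, 0, 0, 3, 4]

```text
t: 10.9
tool_pos: [0.5344, -0.0246, 0.0835]
eef_rot: [[0.295, 0.956, 0.0], [0.956, -0.295, -0.0], [-0.0, 0.0, -1.0]]
force: [-0.1, -1.8, 2.9]
finger_gap: 0.0507
grip_force: 52.8
```

```bash
python3 - <<'E'
from h import *
o=observe();print(o["joint_positions"].round(1),o["tool_pos"].round(4),o["force"].round(1),o["ft_torque"].round(2),o["finger_gap"],o["grip_force"])
E
```

```text
[ -3.9  31.7 110.1  -0.   38.2  13.2] [ 0.5344 -0.0246  0.0835] [-0.1 -1.8  2.9] [-0.22  0.07 -0.01] 0.05071040277150918 52.838308368396554
```

Call:
step_arm:
  motion: [0, 0, -0.1, 0, 0, 0, 4, 0, 0, -0.2, 0, 0, 0, 4, 0, 0, -0.3, 0, 0, 0, 4, 0, 0, -0.4, 0, 0, 0, 4, 0, 0, -0.4, 0, 0, 0, 4]

```text
t: 11.4
tool_pos: [0.5344, -0.0246, 0.08]
eef_rot: [[0.295, 0.956, 0.0], [0.956, -0.295, -0.0], [-0.0, 0.0, -1.0]]
force: [-2.4, -0.6, 10.8]
finger_gap: 0.0509
grip_force: 54.1
```

Call:
step_arm:
  motion: [0, 0, -0.06, 0, 0, 0, 4, 0, 0, -0.12, 0, 0, 0, 4, 0, 0, -0.12, 0, 0, 0, 4]

```text
t: 11.7
tool_pos: [0.5344, -0.0246, 0.0799]
eef_rot: [[0.295, 0.956, 0.0], [0.956, -0.295, -0.0], [0.0, 0.0, -1.0]]
force: [-6.4, -0.8, 23.8]
finger_gap: 0.051
grip_force: 55.3
```

```bash
python3 - <<'E'
from h import *
o=observe();print(o["tool_pos"].round(4),o["force"].round(1),o["ft_torque"].round(2),o["finger_gap"],o["grip_force"])
b,_=camera("scene")
f=lambda im,u,v:cv2.resize(im[v-30:v+30,u-40:u+40,::-1],(768,576),interpolation=cv2.INTER_CUBIC)
cv2.imwrite("pics/home.png",f(b,263,190))
E
```

```text
[ 0.5344 -0.0246  0.0799] [-6.4 -0.8 23.8] [-0.15  1.1   0.01] 0.05095097672221194 55.324116588383276
```

View pics/home.png

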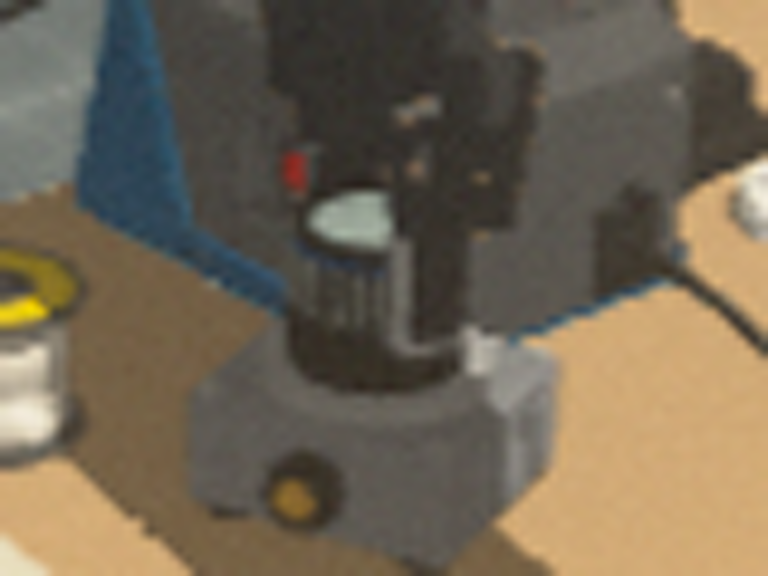

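```bash
python3 -c "
from rig import *
print(close_job())"
```

```text
the job is handed in; nothing more can be done
None
```

The lens cell is on the camera mount with its keyways over the pins, and the gripper is still pressing it home at about 24 N. It stopped hard at the height expected for the skirt flat on the flange, and the last picture agrees. I saw no contact with the surrounding items but did not re-measure their positions. The job was handed in at about 12 s.

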